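# Change the vial rack behind the wash bottles

### The job

Change the vial rack on the sampler's loading tray: first stand both amber wash bottles, which are in the way, on the black rubber mat, then take the empty rack out of its nest and lay it flat inside the steel tray, and then seat the full rack flat in the nest, leaving the bottles on the mat meanwhile. Finally put each bottle back standing in its own cup, the wide bottle in the wide cup and the slim one in the slim cup; keep the bottles upright throughout, and let go of everything.

Things in the scene. Friction and masses are not known exactly. Their poses are not given: they have to be found in the camera images.
- bottle_wide: the wide wash bottle: amber glass, label, blue screw cap, about 350 g (+-30 %). Body 60 mm in diameter up to 88 mm, then a shoulder; the cap is a plain cylinder 38 mm in diameter from 111 mm to the top at 135 mm; grip it there from above. Origin: centre of its underside; z is its axis. At the start it stands in the wide cup.
- bottle_slim: the slim wash bottle: like the wide one and as tall, but 40 mm in diameter, with a cap 26 mm in diameter from 111 mm to 135 mm above its underside, about 200 g (may vary by 30 %). Origin: centre of its underside; z is its axis. At the start it stands in the slim cup.
- rack_empty: the empty vial rack: blue plastic block 50 mm (its x) by 100 mm (its y) by 40 mm high, with ten open dark holes on top, about 120 g. Origin: centre of its underside. At the start it lies in the nest, behind the bottles. Grip it across its 50 mm width.
- rack_full: the full vial rack: the same blue block, 50 mm (its x) by 100 mm (its y) by 40 mm high, with ten white-capped vials firmly in it that stand up to 53 mm above its underside; about 200 g. Origin: centre of its underside. At the start it lies on the table to one side. Either way round is right in the nest.
- cup_wide: the wide bottle cup, a shallow grey round dish fixed on the loading tray: outer diameter 82 mm, inner 76 mm; its floor is 3 mm thick and its rim 3 mm thick, with its top 10 mm above its own underside. Origin: centre of its underside, which is 12 mm above the table; the bottle stands 3 mm above the origin.
- cup_slim: the slim bottle cup, a shallow grey round dish fixed beside the wide one, their centres 94 mm apart: outer diameter 62 mm, inner 56 mm; its floor is 3 mm thick and its rim 3 mm thick, with its top 10 mm above its own underside. Origin: centre of its underside, which is 12 mm above the table; the bottle stands 3 mm above the origin.
- nest: the rack's nest, a shallow grey rectangular dish on the black loading tray, 80 mm behind the cups' line: outside 72 mm (x) by 122 mm (y), inside 66 by 116 mm; floor and rim 3 mm thick, rim top 10 mm above its underside. Origin: centre of its underside, 12 mm above the table; a rack lies 3 mm above it, long side along the nest's y. A 60 mm high housing stands 80 mm behind its centre.
- mat: the black rubber mat lying fixed on the table to one side: 110 mm (x) by 190 mm (y), 3 mm thick, room for both bottles side by side along y. Origin: centre of its underside, on the table.
- tray: the pale grey steel tray for used racks, fixed on the table to one side: outside 100 mm (x) by 140 mm (y), inside 94 by 134 mm; its floor is 3 mm thick and its rim 3 mm thick, with its top 10 mm above its own underside. Origin: centre of its underside, on the table; a rack fits only with its long side (y) roughly along the tray's y; it lies 3 mm above the origin.
Things that resemble listed ones, but are neither listed nor needed, are in the scene too. Leave any turquoise or yellow look-alike of the rack_empty alone.

How it is judged:
By the outcome, as a careful person would: the job done as asked, in the order asked, and still so for the second after the job is handed in, with the robot touching nothing.
It also fails if it takes over 136 s, if anything falls off the work surface, if the arm or the gripper's body presses on something with over 40 N, if the wrist force passes 120 N, or if a joint passes its speed limit or range.

### The arm

A 6-joint arm with a two-finger parallel gripper is mounted at the origin on the work surface. World frame = base frame: x ahead of the robot, y to its left, z up, the work surface at z = 0. Lengths are in m, angles in rad, forces in N, time in s.
With the tool pointing down it reaches from about 0.35 to 0.875 m from the base axis. Payload 4.2 kg.
Tool frame: the origin (TCP) lies at the very end of the fingers, on their centre line; the grasp point (between the pads) lies 19 mm behind it; x points along the fingers, z is the direction in which the jaws open and shut, and the axes are right-handed (so a half turn about x gives the same grasp; the last joint's range is limited). The gripper opens to 87 mm and grips with 3 to 60 N. Pads are 19 mm wide; open, the fingers measure 117 mm over their backs; the gripper's body (75 mm by 190 mm) begins 51 mm behind the grasp point.
Start: joints at [1.407, 0.385, 0.008, 0, -1.194, -0.259], TCP at [0.256, 0.57, 0.223] pointing down, gripper open.
Joint ranges: [-3.14, 3.14], [-1.21, 2.06], [-1.07, 1.41], [-3.16, 2.05], [-2.99, -0.16], [-3.1, 3.1]. Speed limits (rad/s): [2.79, 2.79, 3.14, 3.14, 3.14, 3.14].

### API

Orientations are given as a 3x3 rotation matrix whose columns are the frame's x, y, z axes.
In Python, from rig import ctrl, vision, nets gives the robot as it stands. The module is installed in compiled form; this text tells all that it offers.
- The arm moves only by the tool carry_out, never from a script. Its argument "moves" is a list that holds one entry, the list of rows, each a list of 6 numbers: the shift along the tool's x, y, z as a fraction of full scale, then the turn, a rotation vector about the tool's x, y, z as a fraction of full scale. In form: [[[tx, ty, tz, ax, ay, az], ...]]. A call has 1 to 5 rows; each row is the pose to reach, as a shift and turn from the pose commanded when the call began, along the tool's axes at that moment; what a row does not reach only later rows make up. Full scale, the value 1, is 0.5 m for a shift and pi/2 rad for a turn. A row lasts 1/10 s, in which the tool goes at most 50 mm and 8.59 degrees, less where a joint would pass 70% of its speed; a pose out of reach is approached as far as the arm can. A call with a number of a shift or a turn outside -1 to 1 is refused whole. A call with a gripper value outside its range is refused whole. "fingers" is the opening in per cent of the stroke, from 0 (shut) to 100 (fully open), set as the call begins (left out, the last holds). The fingers move at their own pace and stop on an object; "force" is the grip in N (left out, the last holds). Time passes only in rows, so rows that repeat a pose let the fingers close. It gives the time, the measured TCP pose, the force and the opening at its end, in the units of the state.
- ctrl.get_state(): the state, without advancing time (a new reading comes with each control period).
- vision.snapshot(name): name is "side" or "top" or "wrist"; returns the picture (384x512x3 uint8, red, green, blue); there is no depth.
- vision.calibration(name): a dict with "vfov" (degrees; the focal length in pixels is half the picture's height over the tangent of half this angle, whatever the lens; pixels are square), "cx", "cy" (the principal point, pixels), "distortion" ([k1, k2, p1, p2, k3] as OpenCV has them; the pictures are not rectified), "R" (3x3) and "t" (3): a world point X has camera coordinates R X + t. Camera axes: x right, y down, z forward; pixel columns grow to the right and rows downward; lengths in m; the calibration is good to about 2 mm. A picture is of the moment at which its call begins: read the wrist's pose just before it. calibration takes no time and is no camera call; for the wrist camera it gives the pose at the moment of the call.
- ctrl.hand_in(): hands the job in, once; it reports no verdict.
Trained networks look in the newest picture that a camera, given by its name, has taken for a name from the list of things; names that differ only in an ending like _2 or _b are one class to them, and where a whole thing is asked for, a point or a joint stands for the part that bears it (a point fixed in the world has none). Each returns a list of dicts, best first, with "confidence" (0 to 1); they miss things now and then, are a little off and sometimes report something else, mostly with a low value. They report only what shows in the picture. A call takes as long as a camera call. They do not tell look-alikes from the thing itself.
- nets.spot_in(camera, label): "uv" ([column, row] in pixels, amid what is visible of it).
- nets.cut_out(camera, label): "mask" (384x512 bool, what is visible of it) and "uv" ([column, row] in pixels, amid what is visible of it).
- nets.place_of(camera, label): "uv" ([column, row] in pixels: a listed point, or the origin of a listed thing).
The state is a dict: "clock": time; "joints": joint angles; "qvel": joint speeds; "joint_torque": joint torques, N m; "ee_pos": TCP position; "orientation": TCP orientation; "force": force on the tool from outside, world axes, zero at the start; "torque": the same for the moment, N m; "width": finger opening in m.
Only numpy, scipy, OpenCV 4.12 (cv2) and the standard library are available. Lean on these libraries where they do the work, as an engineer would, in place of code of your own. Each camera call takes 0.05 s, during which the arm holds its last target. There are 200 camera calls.

## Working session

There is one attempt and no reset: what is moved stays moved. The work goes in short steps, Python scripts to look and compute and a tool call to move; the robot and the scene stay as the last step left them, time stands still between calls to the robot, and variables do not carry over. Pictures are saved under pics/ and viewed, about 12 in all and at most 16, crops included, and the job is handed in when it is done.

Besides the shell and the picture viewer there is one more tool, called after "Emit:" as name(argument=value, ...), one argument or row to a line, values as JSON. carry_out: Moves the arm, as the interface text tells. Its arguments: {"type":"object","properties":{"moves":{"type":"array"},"fingers":{"type":"number"},"force":{"type":"number"}},"required":["moves"]}

```bash
mkdir -p pics && cat > h.py <<'E'
import numpy as np, cv2
from rig import ctrl, vision, nets
def K(c):
    f=192/np.tan(np.radians(c["vfov"])/2); return np.array([[f,0,c["cx"]],[0,f,c["cy"]],[0,0,1.]])
def ray(c,uv,z):
    p=cv2.undistortPoints(np.array([[uv]],float),K(c),np.array(c["distortion"],float))[0,0]
    R=np.array(c["R"]);t=np.array(c["t"]); d=R.T@np.array([p[0],p[1],1]); o=-R.T@t
    return o+d*(z-o[2])/d[2]
def proj(c,X):
    R=np.array(c["R"]);return cv2.projectPoints(np.array(X,float).reshape(-1,1,3),cv2.Rodrigues(R)[0],np.array(c["t"],float),K(c),np.array(c["distortion"],float))[0][:,0]
def snap(cam,name):
    im=vision.snapshot(cam); cv2.imwrite(f"pics/{name}.png",im[:,:,::-1]); return im
E
python3 - <<'E'
from h import *
np.set_printoptions(precision=4,suppress=True)
s=ctrl.get_state();print(s["clock"],s["ee_pos"],s["orientation"],s["force"],s["width"])
for cam in("top","side"):
    snap(cam,cam+"0");c=vision.calibration(cam);print(cam,-np.array(c["R"]).T@np.array(c["t"]),c["vfov"])
    for n,z in(("bottle_wide",.015),("bottle_slim",.015),("rack_empty",.015),("rack_full",0),("cup_wide",.012),("cup_slim",.012),("nest",.012),("mat",0),("tray",0)):
        for r in nets.place_of(cam,n)[:3]: print(n,np.round(r["confidence"],2),np.round(r["uv"],1),ray(c,r["uv"],z))
E
```

```text
0.0 [0.2562 0.5694 0.2214] [[-0.0008  0.9119 -0.4105]
 [-0.0021 -0.4105 -0.9119]
 [-1.      0.0001  0.0022]] [-0.2517  0.1987  0.3061] 0.08677941224429271
top [ 0.3071 -0.0853  1.2691] 43.83000462639464
bottle_wide 0.58 [212.6 175.6] [0.5569 0.0442 0.015 ]
bottle_slim 0.63 [247.1 173.5] [ 0.563  -0.0483  0.015 ]
bottle_slim 0.31 [224.  146.8] [0.6366 0.015  0.015 ]
rack_empty 0.91 [391.7 116.2] [ 0.7246 -0.4433  0.015 ]
rack_empty 0.87 [222.1 149.6] [0.6288 0.02   0.015 ]
rack_empty 0.84 [170.6 263.6] [0.3231 0.149  0.015 ]
rack_full 0.75 [113.9 164.6] [0.5898 0.3173 0.    ]
cup_wide 0.65 [211.1 178.7] [0.549  0.0484 0.012 ]
cup_wide 0.32 [247.6 173.5] [ 0.5636 -0.0495  0.012 ]
cup_slim 0.57 [245.2 178.6] [ 0.5496 -0.0432  0.012 ]
nest 0.85 [221.6 145.6] [0.6408 0.0218 0.012 ]
nest 0.55 [113.6 163.4] [0.5905 0.3145 0.012 ]
mat 0.94 [346.1 225.1] [ 0.4268 -0.3125  0.    ]
tray 0.61 [331.5 155.8] [ 0.6161 -0.2778  0.    ]
side [ 0.3152 -0.9932  1.1356] 46.17123297576708
bottle_wide 0.76 [256.7 172.3] [0.5367 0.0342 0.015 ]
bottle_slim 0.59 [267.8 185.4] [ 0.5595 -0.0323  0.015 ]
rack_empty 0.78 [283.7 170.7] [0.6282 0.0205 0.015 ]
rack_empty 0.7 [192.1 165.2] [0.3259 0.1181 0.015 ]
rack_empty 0.66 [357.5 285.3] [ 0.7155 -0.4501  0.015 ]
rack_full 0.88 [255.4 122.7] [0.592  0.3036 0.    ]
rack_full 0.37 [259.5 170. ] [0.5515 0.0564 0.    ]
cup_wide 0.56 [257. 170.] [0.5406 0.0473 0.012 ]
cup_slim 0.62 [268.5 188.2] [ 0.5595 -0.0423  0.012 ]
nest 0.69 [285.5 173.5] [0.6316 0.0092 0.012 ]
mat 0.83 [244.3 267.8] [ 0.4211 -0.3147  0.    ]
tray 0.79 [301.7 245.4] [ 0.6055 -0.2773  0.    ]
```

```bash
python3 - <<'E'
import cv2
for n in("top0","side0"):
    i=cv2.imread(f"pics/{n}.png"); cv2.imwrite(f"pics/{n}b.png",cv2.resize(i[80:320,90:410],None,fx=2.5,fy=2.5,interpolation=cv2.INTER_CUBIC))
E
```

```text
(no output)
```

View pics/top0b.png

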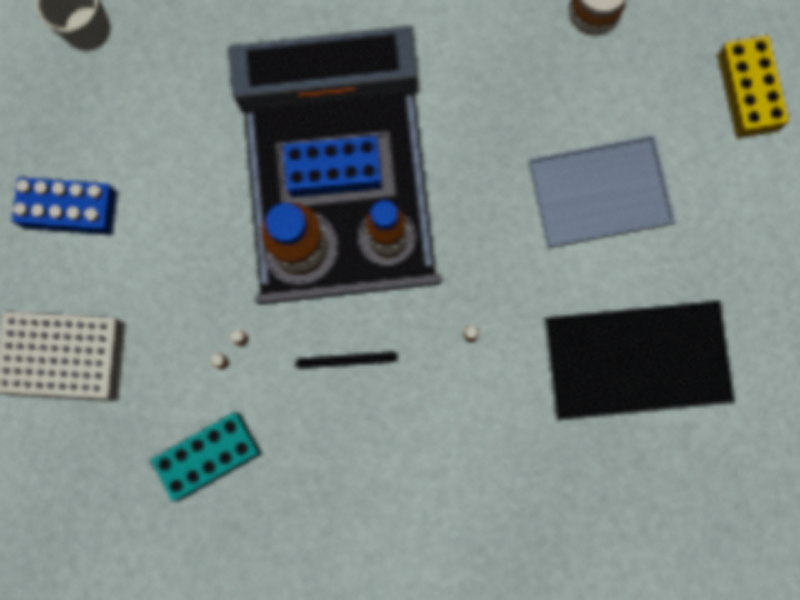

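View pics/side0b.png

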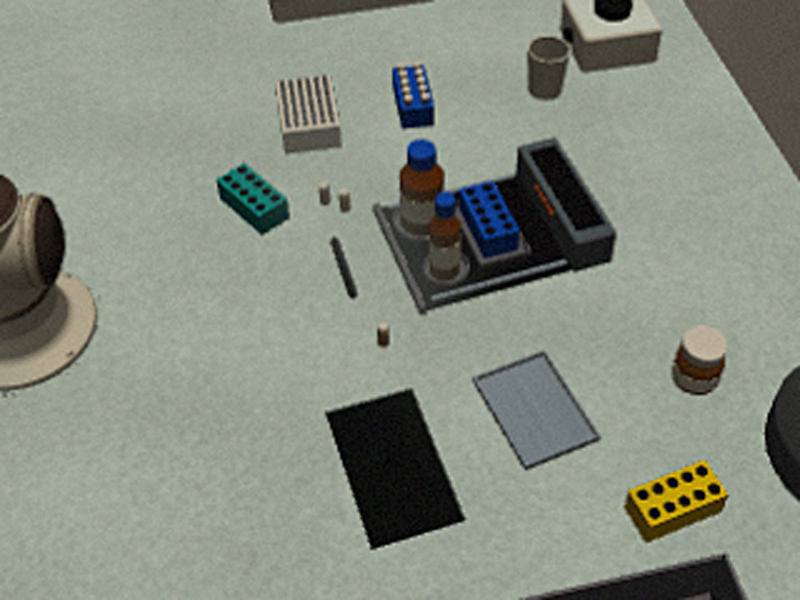

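The top view shows the wide cap at crop (285,222), the slim cap at (385,213) and the blue empty rack in the nest at (332,165). The full rack is at (62,203), the mat at (640,360) and the tray at (600,192). The side view agrees. Next I'll refine positions and yaws from colour and masks.

```bash
cat > m.py <<'E'
from h import *
np.set_printoptions(precision=4,suppress=True)
def rect(c,mask,z):
    cs,_=cv2.findContours(mask.astype(np.uint8),0,cv2.CHAIN_APPROX_NONE); k=max(cs,key=cv2.contourArea)[:,0]
    P=np.array([ray(c,p,z)[:2] for p in k])
    (x,y),(w,h),a=cv2.minAreaRect((P*1000).astype(np.float32)); 
    if w<h:a+=90;w,h=h,w
    return np.round([x,y,w,h,(a+90)%180-90],1)   # mm, long-side angle vs world x
E
python3 - <<'E'
from m import *
im=cv2.imread("pics/top0.png");c=vision.calibration("top");hsv=cv2.cvtColor(im,cv2.COLOR_BGR2HSV)
blue=cv2.inRange(hsv,(100,150,60),(125,255,255))
n,l,st,ce=cv2.connectedComponentsWithStats(blue)
for i in range(1,n):
    if st[i,4]>40: print("blue",ce[i],st[i],[ray(c,ce[i],z)[:2] for z in(.15,.055,.04)],rect(c,l==i,.05))
for n_,z in(("mat",.003),("tray",.01),("nest",.022),("cup_wide",.022),("cup_slim",.022)):
    vision.snapshot("top")
    r=nets.cut_out("top",n_)
    if r: print(n_,r[0]["confidence"],rect(c,r[0]["mask"],z))
# holes / vials
def blobs(m,box,z):
    n,l,st,ce=cv2.connectedComponentsWithStats(m)
    P=np.array([ray(c,ce[i],z)[:2] for i in range(1,n) if 3<st[i,4]<60 and box[0]<ce[i][0]<box[1] and box[2]<ce[i][1]<box[3]])
    return P
def pca(P):
    d=P-P.mean(0);u,s,v=np.linalg.svd(d);return len(P),P.mean(0),np.degrees(np.arctan2(v[0,1],v[0,0]))
hol=cv2.inRange(hsv,(0,0,0),(180,255,75));P=blobs(hol,(202,243,134,155),.04);print("holes",pca(P) if len(P)>2 else P)
wh=cv2.inRange(hsv,(0,0,125),(180,90,255));P=blobs(wh,(94,133,151,171),.053);print("vials",pca(P) if len(P)>2 else P)
# fit by side-cap
c2=vision.calibration("side");i2=cv2.imread("pics/side0.png");b2=cv2.inRange(cv2.cvtColor(i2,cv2.COLOR_BGR2HSV),(100,150,60),(125,255,255))
n,l,st,ce=cv2.connectedComponentsWithStats(b2)
for i in range(1,n):
    if st[i,4]>40: print("sideblue",ce[i],st[i],[ray(c2,ce[i],z)[:2] for z in(.14,.055,.03)])
E
```

```text
blue [222.3937 145.073 ] [203 134  39  23 630] [array([0.6054, 0.0082]), array([0.6308, 0.0161]), array([0.6348, 0.0174])] [632.6  16.5  99.6  52.3 -84.3]
blue [115.8202 163.4607] [ 95 154  39  18 356] [array([0.5592, 0.2652]), array([0.5806, 0.2949]), array([0.584 , 0.2996])] [584.4 301.2 100.1  45.8 -89.9]
blue [203.7121 168.4495] [196 161  16  16 198] [array([0.5475, 0.052 ]), array([0.5679, 0.0637]), array([0.5711, 0.0655])] [568.9  64.9  40.4  39.3   1.2]
blue [243.22 164.85] [238 160  11  11 100] [array([ 0.5566, -0.0428]), array([ 0.5778, -0.0391]), array([ 0.5811, -0.0386])] [578.5 -38.4  26.8  26.2   0.5]
mat 0.86 [ 430.9 -309.   192.   110.5  -84. ]
tray 0.66 [ 614.4 -272.6  138.9  103.7  -78.3]
nest 0.67 [613.3 -11.5 112.5  52.8 -50.7]
cup_wide 0.54 [531.7  44.7  75.   42.3 -67.5]
cup_slim 0.72 [543.6 -45.5  55.5  33.5 -77. ]
holes (10, array([0.6364, 0.0177]), np.float64(-84.17339758985749))
vials (8, array([0.5915, 0.2968]), np.float64(-93.73041869514904))
sideblue [253.5614 116.3947] [247 107  16  18 114] [array([0.5589, 0.1772]), array([0.5797, 0.2772]), array([0.5859, 0.3065])]
sideblue [258.1351 139.6486] [253 136  11   8  74] [array([0.5483, 0.06  ]), array([0.5682, 0.1499]), array([0.5741, 0.1764])]
sideblue [285.364  164.0919] [274 153  24  23 272] [array([ 0.6055, -0.0667]), array([0.6302, 0.0124]), array([0.6375, 0.0357])]
sideblue [267.5581 159.4419] [264 157   8   6  43] [array([ 0.5568, -0.0347]), array([0.5775, 0.0472]), array([0.5835, 0.0712])]
```

Emit:
carry_out(
  moves=[
    [[0,0.38,0.31,0.46,0,0],[0,0.38,0.31,0.46,0,0],[0,0.38,0.31,0.46,0,0],[0,0.38,0.31,0.46,0,0],[0,0.38,0.31,0.46,0,0]],
  ],
  fingers=75,
  force=20,
)

```text
clock: 2.0
ee_pos: [0.3666, 0.3486, 0.2229]
orientation: [[0.0, 0.408, -0.913], [0.0, -0.913, -0.408], [-1.0, -0.0, -0.001]]
force: [0.6, 0.5, 0.3]
width: 0.0663
```

```bash
cat > plan.py <<'E'
# usage: plan.py [--noturn] x y z yawdeg(jaw direction) ... : fractions from the current measured pose
import sys; from m import *
from scipy.spatial.transform import Rotation as Ro
def down(a):
    a=np.radians(a); z=np.array([np.cos(a),np.sin(a),0]);x=np.array([0,0,-1.]); return np.column_stack([x,np.cross(z,x),z])
def plan(p,yaw,s=None):
    s=s or ctrl.get_state();R=np.array(s["orientation"]);d=R.T@(np.array(p)-s["ee_pos"])
    rv=Ro.from_matrix(R.T@down(yaw)).as_rotvec()
    print("shift",np.round(d/.5,4),"turn",np.round(rv/(np.pi/2),4),"rows",round(max(np.linalg.norm(d)/.05,np.degrees(np.linalg.norm(rv))/8.59),1))
def st():
    s=ctrl.get_state();z=np.array(s["orientation"])[:,2];print("t",round(s["clock"],2),"pos",np.round(s["ee_pos"],4),"yaw",round(float(np.degrees(np.arctan2(z[1],z[0]))),2),"F",np.round(s["force"],1),"w",round(s["width"],4),"q6",round(s["joints"][5],2));return s
if __name__=="__main__":
    st();a=list(map(float,sys.argv[1:]))
    for i in range(0,len(a),4): plan(a[i:i+3],a[i+3])
E
python3 plan.py .5566 -.0428 .19 -174.2; python3 - <<'E'
from h import *
c=vision.calibration("wrist");s=ctrl.get_state();R=np.array(s["orientation"])
o=-np.array(c["R"]).T@np.array(c["t"]);print(R.T@(o-s["ee_pos"]),R.T@np.array(c["R"]).T,c["vfov"])
E
```

```text
t 2.0 pos [0.3666 0.3486 0.2229] yaw -155.93 F [0.6 0.5 0.3] w 0.0663 q6 -0.66
shift [ 0.0656  0.8697 -0.0276] turn [ 0.203  -0.0003  0.0002] rows 8.7
[-0.16244186  0.07253066  0.00058866] [[-5.54258349e-04 -2.68328185e-01  9.63327399e-01]
 [-7.75057998e-04 -9.63327142e-01 -2.68328560e-01]
 [ 9.99999546e-01 -8.95357950e-04  3.25962205e-04]] 58.828564597722355
```

Emit:
carry_out(
  moves=[
    [[0.03,0.48,-0.015,0.203,0,0],[0.03,0.48,-0.015,0.203,0,0],[0.03,0.48,-0.015,0.203,0,0],[0.03,0.48,-0.015,0.203,0,0],[0.03,0.48,-0.015,0.203,0,0]],
  ],
)

```text
clock: 2.5
ee_pos: [0.4726, 0.1329, 0.2078]
orientation: [[0.001, 0.106, -0.994], [0.0, -0.994, -0.106], [-1.0, -0.0, -0.001]]
force: [0.0, 0.2, 0.3]
width: 0.0651
```

```bash
python3 plan.py .5566 -.0428 .18 -174.2
```

```text
t 2.5 pos [0.4726 0.1329 0.2078] yaw -173.94 F [0.  0.2 0.3] w 0.0651 q6 -0.5
shift [ 0.0556  0.3671 -0.13  ] turn [ 0.0029 -0.0004  0.0001] rows 3.9
```

Emit:
carry_out(
  moves=[
    [[0.02,0.367,-0.13,0,0,0],[0.02,0.367,-0.13,0,0,0],[0.02,0.367,-0.13,0,0,0],[0.02,0.367,-0.13,0,0,0],[0.02,0.367,-0.13,0,0,0]],
  ],
)

```text
clock: 3.0
ee_pos: [0.5575, -0.0447, 0.1967]
orientation: [[-0.001, 0.1, -0.995], [-0.001, -0.995, -0.1], [-1.0, 0.001, 0.001]]
force: [-0.8, 0.6, -0.5]
width: 0.065
```

```bash
cat > wr.py <<'E'
from plan import *
def caps(name,zs):
    im=snap("wrist",name);c=vision.calibration("wrist");b=cv2.inRange(cv2.cvtColor(im,cv2.COLOR_RGB2HSV),(100,150,50),(128,255,255))
    n,l,s_,ce=cv2.connectedComponentsWithStats(b)
    for i in range(1,n):
        if s_[i,4]>150: print(ce[i],s_[i],[ray(c,ce[i],z)[:2] for z in zs],rect(c,l==i,zs[0]))
E
python3 - <<'E'
from wr import *
st();caps("w1",(.15,.14,.055))
E
```

```text
t 3.0 pos [ 0.5575 -0.0447  0.1967] yaw -174.25 F [-0.8  0.6 -0.5] w 0.065 q6 -0.11
[174.5831 214.1659] [ 142  181   61   84 2977] [array([ 0.6066, -0.0398]), array([ 0.6086, -0.0361]), array([ 0.6262, -0.0055])] [607.5 -32.8  57.9  37.3 -84.3]
[255.241  217.7472] [ 236  196   40   44 1357] [array([ 0.5541, -0.0426]), array([ 0.5536, -0.0392]), array([ 0.5499, -0.0097])] [553.9 -42.6  29.6  25.5 -84.2]
[253.5891 316.8422] [231 306  46  20 735] [array([0.5475, 0.0324]), array([0.5467, 0.0395]), array([0.5403, 0.0995])] [547.6  31.4  32.6  16.1   5.7]
```

View pics/w1.png

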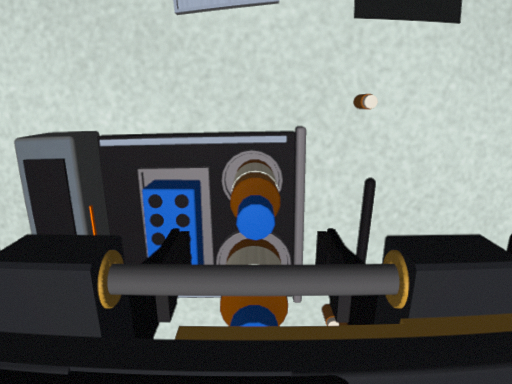

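The slim cap is between the open fingers at (255,218), within 3 mm of the TCP. I'll descend, grip and lift.

Emit:
carry_out(
  moves=[
    [[0.08,-0.005,0.004,0,0,0],[0.153,-0.005,0.004,0,0,0],[0.153,-0.005,0.004,0,0,0]],
  ],
)

```text
clock: 3.35
ee_pos: [0.5497, -0.0377, 0.1167]
orientation: [[-0.011, 0.106, -0.994], [-0.001, -0.994, -0.106], [-1.0, -0.0, 0.011]]
force: [-0.2, -0.2, -0.5]
width: 0.0652
```

Emit:
carry_out(
  moves=[
    [[0,0,0,0,0,0],[0,0,0,0,0,0],[0,0,0,0,0,0],[0,0,0,0,0,0],[0,0,0,0,0,0]],
  ],
  fingers=15,
  force=25,
)

```text
clock: 3.85
ee_pos: [0.5543, -0.038, 0.122]
orientation: [[0.002, 0.106, -0.994], [0.0, -0.994, -0.106], [-1.0, -0.0, -0.002]]
force: [-0.8, -0.8, -0.5]
width: 0.033
```

Emit:
carry_out(
  moves=[
    [[0,0,0,0,0,0],[0,0,0,0,0,0]],
  ],
)

```text
clock: 4.05
ee_pos: [0.5543, -0.0381, 0.1215]
orientation: [[0.001, 0.107, -0.994], [-0.0, -0.994, -0.107], [-1.0, 0.0, -0.001]]
force: [0.3, 0.6, 0.7]
width: 0.025
```

Emit:
carry_out(
  moves=[
    [[-0.03,0,0,0,0,0],[-0.1,0,0,0,0,0],[-0.17,0,0,0,0,0],[-0.2,0,0,0,0,0]],
  ],
)

```text
clock: 4.45
ee_pos: [0.555, -0.0381, 0.224]
orientation: [[0.004, 0.107, -0.994], [0.0, -0.994, -0.107], [-1.0, 0.0, -0.004]]
force: [0.7, 0.1, -1.9]
width: 0.0256
```

Emit:
carry_out(
  moves=[
    [[0,0.036,0.018,0,0,0],[0,0.096,0.049,0,0,0],[0,0.162,0.082,0,0,0],[0,0.228,0.116,0,0,0],[0,0.294,0.149,0,0,0]],
  ],
)

```text
clock: 4.95
ee_pos: [0.494, -0.1931, 0.2202]
orientation: [[-0.002, 0.106, -0.994], [0.001, -0.994, -0.106], [-1.0, -0.001, 0.002]]
force: [1.4, -1.4, -2.1]
width: 0.0249
```

Emit:
carry_out(
  moves=[
    [[0,0.066,0.034,0,0,0],[0,0.132,0.067,0,0,0],[0,0.198,0.1,0,0,0],[0,0.258,0.131,0,0,0],[0,0.306,0.155,0,0,0]],
  ],
)

```text
clock: 5.45
ee_pos: [0.433, -0.3538, 0.22]
orientation: [[-0.002, 0.105, -0.994], [0.002, -0.994, -0.105], [-1.0, -0.002, 0.002]]
force: [0.4, 0.4, -2.3]
width: 0.0251
```

```bash
python3 plan.py .435 -.353 .112 -174; python3 - <<'E'
from h import *
snap("side","s2");a=vision.snapshot("wrist")
cv2.imwrite("pics/c2.png",np.hstack([cv2.imread("pics/s2.png")[150:350,150:400],cv2.resize(a[:,:,::-1],(266,200))]))
E
```

```text
t 5.45 pos [ 0.433  -0.3538  0.22  ] yaw -173.98 F [ 0.4  0.4 -2.3] w 0.0251 q6 0.5
shift [ 0.2159 -0.0007 -0.0045] turn [0.0002 0.0012 0.0011] rows 2.2
```

View pics/c2.png

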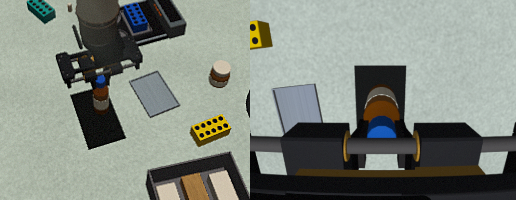

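The slim bottle is held upright above the mat at about (380,110) in the wrist crop.

Emit:
carry_out(
  moves=[
    [[0.06,0,0,0,0,0],[0.14,0,0,0,0,0],[0.195,0,0,0,0,0],[0.212,0,0,0,0,0],[0.214,0,0,0,0,0]],
  ],
)

```text
clock: 6.05
ee_pos: [0.4341, -0.352, 0.1128]
orientation: [[-0.003, 0.107, -0.994], [0.001, -0.994, -0.107], [-1.0, -0.002, 0.003]]
force: [0.3, -0.4, -2.2]
width: 0.0254
```

Emit:
carry_out(
  moves=[
    [[0.003,0,0,0,0,0],[0.005,0,0,0,0,0],[0.007,0,0,0,0,0],[0.007,0,0,0,0,0]],
  ],
)

```text
clock: 6.45
ee_pos: [0.435, -0.3527, 0.1113]
orientation: [[0.001, 0.106, -0.994], [-0.001, -0.994, -0.106], [-1.0, 0.001, -0.001]]
force: [0.6, -0.0, -2.2]
width: 0.0251
```

Emit:
carry_out(
  moves=[
    [[0.002,0,0,0,0,0],[0.003,0,0,0,0,0],[0.004,0,0,0,0,0],[0.004,0,0,0,0,0]],
  ],
)

```text
clock: 6.85
ee_pos: [0.4351, -0.3531, 0.1095]
orientation: [[0.001, 0.107, -0.994], [-0.001, -0.994, -0.107], [-1.0, 0.001, -0.001]]
force: [-1.8, -0.3, 3.6]
width: 0.0248
```

Emit:
carry_out(
  moves=[
    [[0,0,0,0,0,0],[0,0,0,0,0,0],[0,0,0,0,0,0],[0,0,0,0,0,0],[0,0,0,0,0,0]],
  ],
  fingers=75,
)

```text
clock: 7.35
ee_pos: [0.4346, -0.3525, 0.1084]
orientation: [[-0.0, 0.106, -0.994], [0.0, -0.994, -0.106], [-1.0, -0.0, 0.0]]
force: [0.4, 0.2, -0.8]
width: 0.0573
```

Emit:
carry_out(
  moves=[
    [[-0.04,0,0,0,0,0],[-0.12,0,0,0,0,0],[-0.2,0,0,0,0,0],[-0.2,0,0,0,0,0]],
  ],
)

```text
clock: 7.75
ee_pos: [0.4377, -0.3546, 0.215]
orientation: [[0.011, 0.107, -0.994], [-0.007, -0.994, -0.108], [-1.0, 0.008, -0.01]]
force: [0.3, 0.3, 0.9]
width: 0.0654
```

```bash
python3 plan.py .5475 .052 .2 -174.2
```

```text
t 7.75 pos [ 0.4377 -0.3546  0.215 ] yaw -173.83 F [0.3 0.3 0.9] w 0.0654 q6 0.5
shift [ 0.0268 -0.7852 -0.3054] turn [ 0.0041 -0.0065 -0.0052] rows 8.4
```

Emit:
carry_out(
  moves=[
    [[0,-0.392,-0.152,0,0,0],[0,-0.392,-0.152,0,0,0],[0,-0.392,-0.152,0,0,0],[0,-0.392,-0.152,0,0,0],[0,-0.392,-0.152,0,0,0]],
  ],
)

```text
clock: 8.25
ee_pos: [0.4902, -0.1459, 0.2084]
orientation: [[0.001, 0.111, -0.994], [0.001, -0.994, -0.111], [-1.0, -0.001, -0.001]]
force: [-1.0, 0.7, 0.9]
width: 0.0649
```

Emit:
carry_out(
  moves=[
    [[0,-0.392,-0.152,0,0,0],[0,-0.392,-0.152,0,0,0],[0,-0.392,-0.152,0,0,0],[0,-0.392,-0.152,0,0,0],[0,-0.392,-0.152,0,0,0]],
  ],
)

```text
clock: 8.75
ee_pos: [0.5452, 0.057, 0.208]
orientation: [[0.001, 0.11, -0.994], [0.0, -0.994, -0.11], [-1.0, -0.0, -0.001]]
force: [0.7, -0.3, -0.4]
width: 0.0655
```

Emit:
carry_out(
  moves=[
    [[0,0,0,0,0,0],[0,0,0,0,0,0]],
  ],
)

```text
clock: 8.95
ee_pos: [0.5436, 0.0525, 0.2081]
orientation: [[-0.001, 0.106, -0.994], [-0.0, -0.994, -0.106], [-1.0, 0.0, 0.001]]
force: [-0.5, -0.2, 0.4]
width: 0.0652
```

```bash
python3 - <<'E'
from wr import *
st();caps("w3",(.15,.14,.055))
E
python3 plan.py .5475 .052 .12 -174.2
```

```text
t 8.95 pos [0.5436 0.0525 0.2081] yaw -173.93 F [-0.5 -0.2  0.4] w 0.0652 q6 -0.29
[166.7924 131.5449] [ 134   79   63  108 4808] [array([0.6035, 0.0038]), array([0.6059, 0.0049]), array([0.6263, 0.0142])] [604.    5.6  69.   38.3 -84.9]
[247.9171 208.6434] [ 221  180   54   58 2412] [array([0.5462, 0.0502]), array([0.546 , 0.0534]), array([0.5444, 0.0805])] [546.6  50.4  40.6  36.2 -71.9]
t 9.0 pos [0.5436 0.052  0.2083] yaw -173.98 F [ 0.5  0.3 -0.1] w 0.0651 q6 -0.29
shift [ 0.1766  0.0008 -0.008 ] turn [ 0.0025  0.0006 -0.0002] rows 1.8
```

View pics/w3.png

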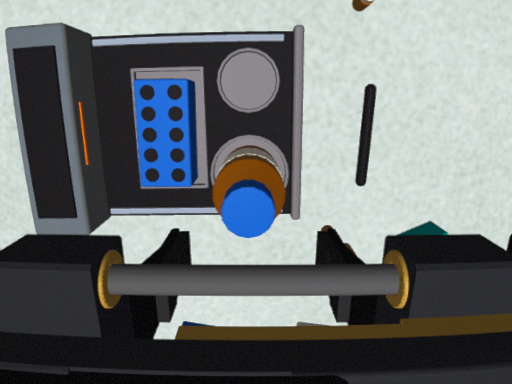

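The picture shows the slim cup empty at (248,80) and the empty rack in the nest at (165,133). The wide cap is at (248,209), under the fingers.

```bash
python3 - <<'E'
from wr import *
c=vision.calibration("wrist")
print("cup_slim",ray(c,(248.5,80),.022),"widths",ray(c,(217.5,80),.022)-ray(c,(279.5,80),.022))
print("holes",[ray(c,p,.04+.015)[:2] for p in((160.5,92),(162,134),(165,175))])
print("nest corners",[ray(c,p,.022)[:2] for p in((131,69),(204,67),(207,187),(140,188))])
print("tray edges",[ray(c,p,.012)[:2] for p in((284,36),(288,213))])
E
```

```text
cup_slim [ 0.5565 -0.0406  0.022 ] widths [0.0605 0.0063 0.    ]
holes [array([ 0.6337, -0.0207]), array([0.6307, 0.0169]), array([0.6263, 0.0554])]
nest corners [array([ 0.6729, -0.0403]), array([ 0.6009, -0.0485]), array([0.5892, 0.0717]), array([0.6606, 0.0802])]
tray edges [array([ 0.5261, -0.0869]), array([0.4988, 0.0947])]
```

Emit:
carry_out(
  moves=[
    [[0.06,0,-0.005,0,0,0],[0.13,0,-0.005,0,0,0],[0.175,0,-0.005,0,0,0],[0.175,0,-0.005,0,0,0]],
  ],
)

```text
clock: 9.4
ee_pos: [0.5438, 0.0511, 0.1179]
orientation: [[-0.008, 0.103, -0.995], [-0.002, -0.995, -0.103], [-1.0, 0.001, 0.008]]
force: [-0.3, 0.2, 0.3]
width: 0.0652
```

Emit:
carry_out(
  moves=[
    [[0,0,0,0,0,0],[0,0,0,0,0,0],[0,0,0,0,0,0],[0,0,0,0,0,0],[0,0,0,0,0,0]],
  ],
  fingers=25,
  force=35,
)

```text
clock: 9.9
ee_pos: [0.547, 0.0537, 0.122]
orientation: [[0.002, 0.107, -0.994], [0.0, -0.994, -0.107], [-1.0, -0.0, -0.002]]
force: [-1.0, -0.2, 2.0]
width: 0.0375
```

Emit:
carry_out(
  moves=[
    [[0,0,0,0,0,0]],
  ],
)

```text
clock: 10.0
ee_pos: [0.547, 0.0537, 0.122]
orientation: [[0.002, 0.107, -0.994], [0.0, -0.994, -0.107], [-1.0, -0.0, -0.002]]
force: [-0.1, -0.7, 4.0]
width: 0.0374
```

Emit:
carry_out(
  moves=[
    [[-0.03,0,0,0,0,0],[-0.1,0,0,0,0,0],[-0.17,0,0,0,0,0],[-0.2,0,0,0,0,0],[-0.2,0,0,0,0,0]],
  ],
)

```text
clock: 10.5
ee_pos: [0.5474, 0.0541, 0.2228]
orientation: [[0.004, 0.107, -0.994], [0.002, -0.994, -0.106], [-1.0, -0.001, -0.004]]
force: [-0.3, -0.2, -3.8]
width: 0.037
```

```bash
python3 plan.py .424 -.262 .22 -174
```

```text
t 10.5 pos [0.5474 0.0541 0.2228] yaw -173.89 F [-0.3 -0.2 -3.8] w 0.037 q6 -0.29
shift [0.0036 0.6023 0.3128] turn [ 0.0013 -0.0026  0.0009] rows 6.8
```

Emit:
carry_out(
  moves=[
    [[0,0.036,0.019,0,0,0],[0,0.096,0.05,0,0,0],[0,0.162,0.084,0,0,0],[0,0.228,0.118,0,0,0],[0,0.294,0.153,0,0,0]],
  ],
)

```text
clock: 11.0
ee_pos: [0.4835, -0.1022, 0.2186]
orientation: [[-0.005, 0.106, -0.994], [0.0, -0.994, -0.106], [-1.0, -0.001, 0.005]]
force: [0.3, -0.7, -3.4]
width: 0.037
```

Emit:
carry_out(
  moves=[
    [[0,0.066,0.034,0,0,0],[0,0.132,0.068,0,0,0],[0,0.198,0.102,0,0,0],[0,0.258,0.134,0,0,0],[0,0.308,0.16,0,0,0]],
  ],
)

```text
clock: 11.5
ee_pos: [0.42, -0.2634, 0.2186]
orientation: [[-0.005, 0.105, -0.994], [0.002, -0.994, -0.105], [-1.0, -0.003, 0.005]]
force: [-0.2, -0.4, -3.5]
width: 0.0372
```

Emit:
carry_out(
  moves=[
    [[0.06,0,0,0,0,0],[0.14,0,0,0,0,0],[0.195,0,0,0,0,0],[0.208,0,0,0,0,0],[0.208,0,0,0,0,0]],
  ],
)

```text
clock: 12.0
ee_pos: [0.4213, -0.2622, 0.1153]
orientation: [[-0.005, 0.106, -0.994], [0.001, -0.994, -0.106], [-1.0, -0.002, 0.005]]
force: [0.8, 0.2, -2.4]
width: 0.037
```

Emit:
carry_out(
  moves=[
    [[0.003,0,0,0,0,0],[0.006,0,0,0,0,0],[0.009,0,0,0,0,0],[0.009,0,0,0,0,0],[0.009,0,0,0,0,0]],
  ],
)

```text
clock: 12.5
ee_pos: [0.4231, -0.2623, 0.113]
orientation: [[0.001, 0.107, -0.994], [-0.0, -0.994, -0.107], [-1.0, 0.0, -0.001]]
force: [0.5, -0.5, -3.7]
width: 0.0372
```

Emit:
carry_out(
  moves=[
    [[0.003,0,0,0,0,0],[0.005,0,0,0,0,0],[0.006,0,0,0,0,0],[0.006,0,0,0,0,0]],
  ],
)

```text
clock: 12.9
ee_pos: [0.423, -0.2625, 0.11]
orientation: [[0.0, 0.107, -0.994], [-0.0, -0.994, -0.107], [-1.0, 0.0, -0.0]]
force: [-1.4, -0.1, 2.2]
width: 0.037
```

Emit:
carry_out(
  moves=[
    [[0,0,0,0,0,0],[0,0,0,0,0,0],[0,0,0,0,0,0],[0,0,0,0,0,0],[0,0,0,0,0,0]],
  ],
  fingers=80,
  force=25,
)

```text
clock: 13.4
ee_pos: [0.4231, -0.2624, 0.1096]
orientation: [[0.0, 0.106, -0.994], [-0.0, -0.994, -0.106], [-1.0, 0.0, -0.0]]
force: [-0.7, -0.4, -0.4]
width: 0.0662
```

Emit:
carry_out(
  moves=[
    [[-0.04,0,0,0,0,0],[-0.1,0,0,0,0,0],[-0.16,0,0,0,0,0],[-0.16,0,0,0,0,0]],
  ],
)

```text
clock: 13.8
ee_pos: [0.4257, -0.2635, 0.194]
orientation: [[0.009, 0.107, -0.994], [-0.004, -0.994, -0.107], [-1.0, 0.005, -0.009]]
force: [1.0, 0.8, 0.8]
width: 0.0695
```

```bash
python3 plan.py .6307 .0169 .15 -174.2
```

```text
t 13.8 pos [ 0.4257 -0.2635  0.194 ] yaw -173.84 F [1.  0.8 0.8] w 0.0695 q6 0.33
shift [ 0.0895 -0.5139 -0.4671] turn [ 0.004  -0.0054 -0.0029] rows 7.0
```

Emit:
carry_out(
  moves=[
    [[0,-0.256,-0.236,0,0,0],[0,-0.256,-0.236,0,0,0],[0,-0.256,-0.236,0,0,0],[0,-0.256,-0.236,0,0,0],[0,-0.256,-0.236,0,0,0]],
  ],
)

```text
clock: 14.3
ee_pos: [0.5282, -0.1201, 0.1886]
orientation: [[-0.0, 0.11, -0.994], [0.0, -0.994, -0.11], [-1.0, -0.0, 0.0]]
force: [-0.5, -0.1, -0.1]
width: 0.0696
```

Emit:
carry_out(
  moves=[
    [[0.06,-0.255,-0.236,0,0,0],[0.06,-0.255,-0.236,0,0,0],[0.06,-0.255,-0.236,0,0,0],[0.06,-0.255,-0.236,0,0,0],[0.06,-0.255,-0.236,0,0,0]],
  ],
)

```text
clock: 14.8
ee_pos: [0.6311, 0.0186, 0.1572]
orientation: [[-0.003, 0.109, -0.994], [-0.0, -0.994, -0.109], [-1.0, 0.0, 0.003]]
force: [-0.6, -0.6, -0.6]
width: 0.0692
```

Emit:
carry_out(
  moves=[
    [[0,0,0,0,0,0],[0,0,0,0,0,0]],
  ],
)

```text
clock: 15.0
ee_pos: [0.6296, 0.0155, 0.1595]
orientation: [[-0.001, 0.105, -0.994], [-0.0, -0.994, -0.105], [-1.0, 0.0, 0.001]]
force: [-0.6, -0.5, 0.7]
width: 0.0694
```

```bash
python3 - <<'E'
from wr import *
st();caps("w4",(.055,.05))
E
python3 plan.py .6307 .0169 .026 -174.2
```

```text
t 15.0 pos [0.6296 0.0155 0.1595] yaw -173.97 F [-0.6 -0.5  0.7] w 0.0694 q6 -0.18
[250.9083 190.528 ] [ 220  132   63  121 5430] [array([0.6307, 0.0129]), array([0.6306, 0.0142])] [630.3  16.6 101.5  49.6 -84.1]
t 15.05 pos [0.6297 0.0155 0.1599] yaw -173.98 F [-0.1 -0.8  0. ] w 0.0694 q6 -0.18
shift [ 0.2677 -0.0026 -0.0023] turn [0.0024 0.0001 0.    ] rows 2.7
```

View pics/w4.png

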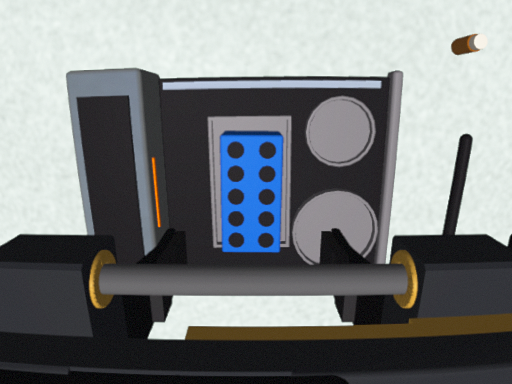

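Rack centred under the fingers (top face at (250,190)), with clear room to the housing. I'll descend and grip.

Emit:
carry_out(
  moves=[
    [[0.08,-0.003,-0.001,0,0,0],[0.17,-0.003,-0.001,0,0,0],[0.24,-0.003,-0.001,0,0,0],[0.264,-0.003,-0.001,0,0,0],[0.264,-0.003,-0.001,0,0,0]],
  ],
)

```text
clock: 15.55
ee_pos: [0.6296, 0.0172, 0.0264]
orientation: [[-0.003, 0.105, -0.994], [-0.001, -0.994, -0.105], [-1.0, 0.001, 0.003]]
force: [0.0, -0.0, 0.8]
width: 0.0694
```

Emit:
carry_out(
  moves=[
    [[0,0,0,0,0,0],[0,0,0,0,0,0],[0,0,0,0,0,0],[0,0,0,0,0,0],[0,0,0,0,0,0]],
  ],
  fingers=35,
  force=25,
)

```text
clock: 16.05
ee_pos: [0.6316, 0.0186, 0.0293]
orientation: [[0.002, 0.107, -0.994], [0.0, -0.994, -0.107], [-1.0, 0.0, -0.002]]
force: [-2.0, 0.2, 6.6]
width: 0.05
```

Emit:
carry_out(
  moves=[
    [[-0.03,0,0,0,0,0],[-0.1,0,0,0,0,0],[-0.17,0,0,0,0,0],[-0.2,0,0,0,0,0],[-0.2,0,0,0,0,0]],
  ],
)

```text
clock: 16.55
ee_pos: [0.6324, 0.0188, 0.1306]
orientation: [[0.006, 0.107, -0.994], [0.001, -0.994, -0.107], [-1.0, -0.001, -0.006]]
force: [0.7, -0.0, -2.0]
width: 0.0498
```

```bash
python3 - <<'E'
from wr import *
c=vision.calibration("top");im=snap("top","t5")
print(cv2.__version__)
r=nets.cut_out("top","tray");print([ (round(k["confidence"],2),rect(c,k["mask"],.008)) for k in r[:2]])
c2=vision.calibration("side");vision.snapshot("side");r=nets.cut_out("side","tray");print([ (round(k["confidence"],2),rect(c2,k["mask"],.008)) for k in r[:2]])
E
python3 plan.py .614 -.2735 .13 -168.3
```

```text
4.12.0
[(0.79, array([ 614.1, -273.4,  141.3,  101.5,  -77.9]))]
[(0.69, array([ 612. , -272.6,  145. ,  103.5,  -78.1])), (0.59, array([681.5, 143.2, 167.9,  71.5,  73.8]))]
t 16.75 pos [0.6295 0.0182 0.1255] yaw -173.91 F [ 0.3  0.5 -0.5] w 0.0496 q6 -0.18
shift [-0.0085  0.5768  0.0927] turn [-0.0624  0.0024  0.0001] rows 5.8
```

Emit:
carry_out(
  moves=[
    [[0,0.05,0.008,0,0,0],[0,0.13,0.021,0,0,0],[0,0.22,0.035,0,0,0],[0,0.31,0.05,0,0,0],[0,0.4,0.064,0,0,0]],
  ],
)

```text
clock: 17.25
ee_pos: [0.6191, -0.1853, 0.1256]
orientation: [[-0.003, 0.107, -0.994], [0.0, -0.994, -0.107], [-1.0, -0.001, 0.003]]
force: [1.0, -0.3, -1.5]
width: 0.0499
```

Emit:
carry_out(
  moves=[
    [[0,0.08,0.013,-0.03,0,0],[0,0.14,0.023,-0.066,0,0],[0,0.176,0.029,-0.066,0,0],[0,0.176,0.029,-0.066,0,0],[0,0.176,0.029,-0.066,0,0]],
  ],
)

```text
clock: 17.75
ee_pos: [0.6148, -0.2725, 0.1264]
orientation: [[-0.002, 0.208, -0.978], [0.001, -0.978, -0.208], [-1.0, -0.001, 0.002]]
force: [0.3, 0.8, -1.8]
width: 0.0494
```

```bash
python3 plan.py .6133 -.273 .02 -168; python3 - <<'E'
from h import *
snap("wrist","w6")
E
```

```text
t 17.75 pos [ 0.6148 -0.2725  0.1264] yaw -168.02 F [ 0.3  0.8 -1.8] w 0.0494 q6 0.39
shift [0.2128 0.0007 0.0027] turn [-0.0002  0.0011  0.0008] rows 2.1
```

View pics/w6.png

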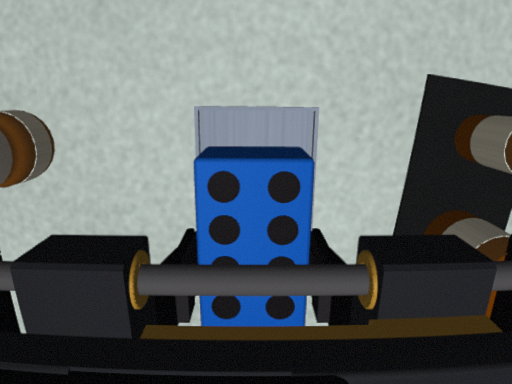

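The rack is aligned over the tray (rack at (253,240), tray edges at cols 195 and 318). Both bottles are standing on the mat at the right. I'll lower the rack.

Emit:
carry_out(
  moves=[
    [[0.06,0,0.002,0,0,0],[0.13,0,0.002,0,0,0],[0.19,0,0.002,0,0,0],[0.205,0,0.002,0,0,0],[0.205,0,0.002,0,0,0]],
  ],
)

```text
clock: 18.3
ee_pos: [0.6139, -0.2719, 0.024]
orientation: [[-0.003, 0.21, -0.978], [0.0, -0.978, -0.21], [-1.0, -0.001, 0.003]]
force: [0.1, -0.5, -0.6]
width: 0.0496
```

Emit:
carry_out(
  moves=[
    [[0.003,0,0,0,0,0],[0.006,0,0,0,0,0],[0.009,0,0,0,0,0],[0.009,0,0,0,0,0],[0.009,0,0,0,0,0]],
  ],
)

```text
clock: 18.8
ee_pos: [0.6144, -0.2733, 0.021]
orientation: [[0.001, 0.209, -0.978], [-0.0, -0.978, -0.209], [-1.0, 0.0, -0.001]]
force: [0.6, 0.2, -1.6]
width: 0.0499
```

Emit:
carry_out(
  moves=[
    [[0.003,0,0,0,0,0],[0.006,0,0,0,0,0],[0.009,0,0,0,0,0],[0.009,0,0,0,0,0],[0.009,0,0,0,0,0]],
  ],
)

```text
clock: 19.3
ee_pos: [0.6143, -0.2732, 0.0174]
orientation: [[0.0, 0.209, -0.978], [-0.0, -0.978, -0.209], [-1.0, 0.0, -0.0]]
force: [-2.0, 0.6, 4.8]
width: 0.0497
```

Emit:
carry_out(
  moves=[
    [[0,0,0,0,0,0],[0,0,0,0,0,0],[0,0,0,0,0,0],[0,0,0,0,0,0],[0,0,0,0,0,0]],
  ],
  fingers=80,
)

```text
clock: 19.8
ee_pos: [0.6142, -0.2732, 0.0158]
orientation: [[-0.0, 0.209, -0.978], [0.0, -0.978, -0.209], [-1.0, -0.0, 0.0]]
force: [-0.2, -0.1, 0.1]
width: 0.0688
```

Emit:
carry_out(
  moves=[
    [[-0.05,0,0,0,0,0],[-0.14,0,0,0,0,0],[-0.24,0,0,0,0,0],[-0.3,0,0,0,0,0],[-0.3,0,0,0,0,0]],
  ],
)

```text
clock: 20.3
ee_pos: [0.6173, -0.2742, 0.1728]
orientation: [[0.012, 0.209, -0.978], [-0.004, -0.978, -0.21], [-1.0, 0.006, -0.011]]
force: [1.2, -1.0, 0.2]
width: 0.0697
```

```bash
python3 plan.py .59 .22 .17 -183.7; python3 - <<'E'
from h import *
a=snap("top","t7");b=snap("side","s7")
cv2.imwrite("pics/c7.png",np.hstack([a[80:260,190:410,::-1],b[130:310,200:420,::-1]]).repeat(1.0.__int__(),0))
E
```

```text
t 20.3 pos [ 0.6173 -0.2742  0.1728] yaw -167.9 F [ 1.2 -1.   0.2] w 0.0697 q6 0.39
shift [ 0.0012 -0.978  -0.1536] turn [ 0.1755 -0.0073 -0.003 ] rows 9.9
```

View pics/c7.png

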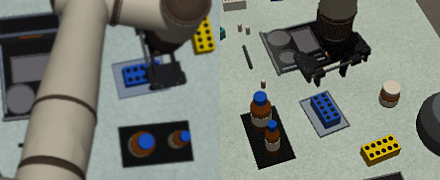

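The side crop shows the empty rack lying flat in the tray and both bottles upright on the mat. Next is the full rack.

Emit:
carry_out(
  moves=[
    [[0,-0.49,-0.077,0,0,0],[0,-0.49,-0.077,0,0,0],[0,-0.49,-0.077,0,0,0],[0,-0.49,-0.077,0,0,0],[0,-0.49,-0.077,0,0,0]],
  ],
)

```text
clock: 20.9
ee_pos: [0.5991, -0.0237, 0.1638]
orientation: [[-0.004, 0.208, -0.978], [-0.001, -0.978, -0.208], [-1.0, -0.0, 0.004]]
force: [0.5, 1.6, -0.1]
width: 0.0694
```

Emit:
carry_out(
  moves=[
    [[0,-0.49,-0.077,0.175,0,0],[0,-0.49,-0.077,0.175,0,0],[0,-0.49,-0.077,0.175,0,0],[0,-0.49,-0.077,0.175,0,0],[0,-0.49,-0.077,0.175,0,0]],
  ],
)

```text
clock: 21.4
ee_pos: [0.5858, 0.2225, 0.1638]
orientation: [[-0.004, -0.065, -0.998], [-0.002, -0.998, 0.065], [-1.0, 0.002, 0.003]]
force: [1.3, 0.2, -0.4]
width: 0.0695
```

Emit:
carry_out(
  moves=[
    [[0,-0.13,0,0,0,0],[0,-0.13,0,0,0,0],[0,-0.13,0,0,0,0],[0,-0.13,0,0,0,0]],
  ],
)

```text
clock: 21.8
ee_pos: [0.5907, 0.285, 0.1642]
orientation: [[-0.003, -0.065, -0.998], [-0.002, -0.998, 0.065], [-1.0, 0.002, 0.003]]
force: [-0.2, -0.2, 1.0]
width: 0.0699
```

```bash
python3 - <<'E'
from wr import *
st();im=snap("wrist","w8");c=vision.calibration("wrist")
hsv=cv2.cvtColor(im,cv2.COLOR_RGB2HSV);b=cv2.inRange(hsv,(100,150,50),(128,255,255))
w=cv2.inRange(hsv,(0,0,140),(180,90,255))
hull=cv2.convexHull(cv2.findNonZero(b));m=np.zeros_like(b);cv2.fillConvexPoly(m,hull,255)
n,l,s_,ce=cv2.connectedComponentsWithStats(cv2.bitwise_and(w,m))
for i in range(1,n):
    if s_[i,4]>40: print(ce[i],s_[i,4],ray(c,ce[i],.053)[:2])
print("hull@.04",rect(c,m,.04),"px",cv2.boundingRect(hull))
E
```

```text
t 21.8 pos [0.5907 0.285  0.1642] yaw 176.29 F [-0.2 -0.2  1. ] w 0.0699 q6 -0.76
[238.8935 173.6095] 169 [0.6002 0.2682]
[269.509  173.8743] 167 [0.5751 0.2701]
[239.121  196.0064] 157 [0.6015 0.2872]
[269.0455 196.2273] 154 [0.5765 0.2891]
[239.2727 217.4805] 154 [0.6028 0.3062]
[268.5621 217.8235] 153 [0.5779 0.3081]
[239.3732 238.3099] 142 [0.6042 0.3252]
[268.2662 238.3885] 139 [0.5792 0.327 ]
[239.3917 257.8083] 120 [0.6056 0.3437]
[267.7797 257.8814] 118 [0.5806 0.3455]
hull@.04 [590.  304.1 102.4  49.5  86.1] px (226, 152, 57, 111)
```

View pics/w8.png

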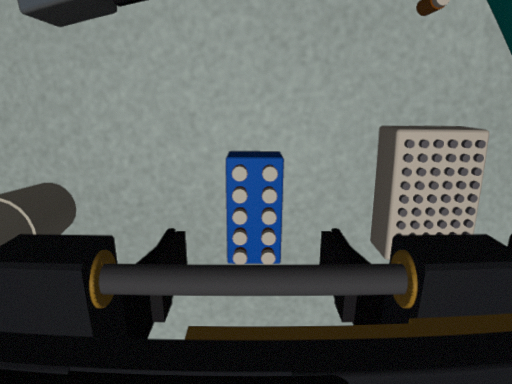

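All ten vials are seen, centred at about (254,216), which puts the rack centre at (0.590, 0.307) with jaw yaw 176°. The white block is at the right, from col 375 on, and clear of the fingers.

Emit:
carry_out(
  moves=[
    [[0.06,-0.044,0.003,0.004,0,0],[0.14,-0.044,0.003,0.004,0,0],[0.22,-0.044,0.003,0.004,0,0],[0.28,-0.044,0.003,0.004,0,0],[0.3,-0.044,0.003,0.004,0,0]],
  ],
)

```text
clock: 22.35
ee_pos: [0.5894, 0.3043, 0.0122]
orientation: [[-0.006, -0.074, -0.997], [-0.005, -0.997, 0.074], [-1.0, 0.005, 0.006]]
force: [-0.2, -0.3, 0.1]
width: 0.0695
```

Emit:
carry_out(
  moves=[
    [[0,0,0,0,0,0],[0,0,0,0,0,0],[0,0,0,0,0,0]],
  ],
)

```text
clock: 22.65
ee_pos: [0.5928, 0.3085, 0.0185]
orientation: [[0.003, -0.071, -0.997], [0.003, -0.997, 0.071], [-1.0, -0.003, -0.003]]
force: [0.3, 0.3, -0.7]
width: 0.0699
```

Emit:
carry_out(
  moves=[
    [[0,0,0,0,0,0],[0,0,0,0,0,0],[0,0,0,0,0,0],[0,0,0,0,0,0],[0,0,0,0,0,0]],
  ],
  fingers=35,
  force=30,
)

```text
clock: 23.15
ee_pos: [0.5915, 0.3081, 0.0165]
orientation: [[0.0, -0.071, -0.998], [0.0, -0.998, 0.071], [-1.0, -0.0, -0.0]]
force: [-1.4, -1.1, 3.1]
width: 0.0498
```

Emit:
carry_out(
  moves=[
    [[-0.03,0,0,0,0,0],[-0.1,0,0,0,0,0],[-0.18,0,0,0,0,0],[-0.22,0,0,0,0,0],[-0.22,0,0,0,0,0]],
  ],
)

```text
clock: 23.65
ee_pos: [0.5934, 0.3093, 0.1309]
orientation: [[0.007, -0.07, -0.998], [0.005, -0.998, 0.07], [-1.0, -0.006, -0.007]]
force: [1.1, 0.2, -1.7]
width: 0.0497
```

```bash
python3 plan.py .6312 .0155 .12 -174
```

```text
t 23.65 pos [0.5934 0.3093 0.1309] yaw 175.97 F [ 1.1  0.2 -1.7] w 0.0497 q6 -0.79
shift [ 0.0194  0.5809 -0.1166] turn [-0.1115 -0.0046  0.0031] rows 5.9
```

Emit:
carry_out(
  moves=[
    [[0,0.05,-0.01,0,0,0],[0,0.13,-0.027,0,0,0],[0,0.22,-0.046,0,0,0],[0,0.31,-0.064,0,0,0],[0,0.4,-0.083,0,0,0]],
  ],
)

```text
clock: 24.15
ee_pos: [0.6174, 0.1036, 0.1243]
orientation: [[-0.003, -0.071, -0.997], [-0.001, -0.997, 0.071], [-1.0, 0.001, 0.003]]
force: [1.6, 0.3, -0.8]
width: 0.0496
```

Emit:
carry_out(
  moves=[
    [[0,0.08,-0.017,-0.05,0,0],[0,0.14,-0.029,-0.1115,0,0],[0,0.178,-0.037,-0.1115,0,0],[0,0.178,-0.037,-0.1115,0,0],[0,0.178,-0.037,-0.1115,0,0]],
  ],
)

```text
clock: 24.65
ee_pos: [0.6299, 0.0149, 0.1246]
orientation: [[-0.003, 0.103, -0.995], [-0.0, -0.995, -0.103], [-1.0, -0.0, 0.003]]
force: [0.9, 0.0, -1.4]
width: 0.0498
```

```bash
python3 plan.py .6312 .0155 .035 -174; python3 - <<'E'
from h import *
snap("wrist","w9")
E
```

```text
t 24.65 pos [0.6299 0.0149 0.1246] yaw -174.11 F [ 0.9  0.  -1.4] w 0.0498 q6 -0.18
shift [ 0.1793 -0.0008 -0.0031] turn [-0.0012  0.0017  0.0001] rows 1.8
```

View pics/w9.png

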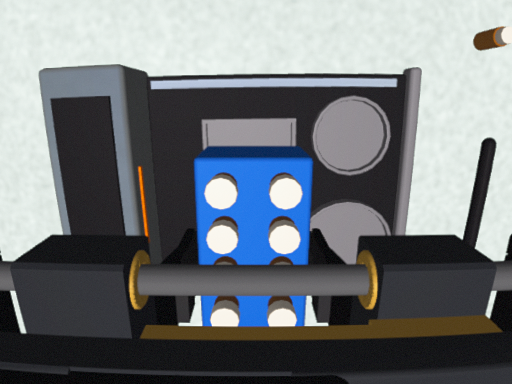

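```bash
python3 - <<'E'
from wr import *
c=vision.calibration("wrist");a=ray(c,(201.5,121),.022);b=ray(c,(296,119.5),.022)
m=(a+b)/2;print(a,b,"nest centre",m[:2]+.061*np.array([-.1045,.9945]),np.degrees(np.arctan2(*(a-b)[1::-1])))
a=ray(c,(146+0,76),.012)
E
```

```text
[ 0.6742 -0.0384  0.022 ] [ 0.6023 -0.0469  0.022 ] nest centre [0.6319 0.018 ] 6.773924477373175
```

The nest is centred at (0.632, 0.0165), within 2 mm of the held rack. I'll lower it.

Emit:
carry_out(
  moves=[
    [[0.05,-0.003,-0.004,0,0,0],[0.11,-0.003,-0.004,0,0,0],[0.15,-0.003,-0.004,0,0,0],[0.168,-0.003,-0.004,0,0,0],[0.168,-0.003,-0.004,0,0,0]],
  ],
)

```text
clock: 25.2
ee_pos: [0.6317, 0.0178, 0.0405]
orientation: [[-0.003, 0.105, -0.994], [-0.001, -0.994, -0.105], [-1.0, 0.0, 0.003]]
force: [-0.5, -0.5, -1.7]
width: 0.0496
```

Emit:
carry_out(
  moves=[
    [[0.003,0,0,0,0,0],[0.006,0,0,0,0,0],[0.009,0,0,0,0,0],[0.009,0,0,0,0,0],[0.009,0,0,0,0,0]],
  ],
)

```text
clock: 25.7
ee_pos: [0.6328, 0.0171, 0.038]
orientation: [[0.001, 0.104, -0.995], [0.0, -0.995, -0.104], [-1.0, -0.0, -0.001]]
force: [0.1, 0.2, -2.2]
width: 0.0497
```

Emit:
carry_out(
  moves=[
    [[0.004,0,0,0,0,0],[0.008,0,0,0,0,0],[0.011,0,0,0,0,0],[0.012,0,0,0,0,0],[0.012,0,0,0,0,0]],
  ],
)

```text
clock: 26.2
ee_pos: [0.6326, 0.0171, 0.0315]
orientation: [[-0.0, 0.104, -0.995], [-0.0, -0.995, -0.104], [-1.0, 0.0, 0.0]]
force: [-0.1, -0.3, -1.2]
width: 0.0499
```

Emit:
carry_out(
  moves=[
    [[0.002,0,0,0,0,0],[0.003,0,0,0,0,0],[0.003,0,0,0,0,0]],
  ],
)

```text
clock: 26.5
ee_pos: [0.6326, 0.0171, 0.0315]
orientation: [[0.0, 0.104, -0.995], [-0.0, -0.995, -0.104], [-1.0, 0.0, -0.0]]
force: [-4.3, 0.6, 6.3]
width: 0.0501
```

Contact came at exactly the expected height. I'll release, lift and check.

Emit:
carry_out(
  moves=[
    [[0,0,0,0,0,0],[0,0,0,0,0,0],[0,0,0,0,0,0],[0,0,0,0,0,0],[0,0,0,0,0,0]],
  ],
  fingers=78,
)

```text
clock: 27.0
ee_pos: [0.6327, 0.0171, 0.0299]
orientation: [[-0.0, 0.104, -0.995], [-0.0, -0.995, -0.104], [-1.0, 0.0, 0.0]]
force: [0.2, 0.5, 0.6]
width: 0.0674
```

Emit:
carry_out(
  moves=[
    [[-0.05,0,0,0,0,0],[-0.14,0,0,0,0,0],[-0.24,0,0,0,0,0],[-0.33,0,0,0,0,0],[-0.33,0,0,0,0,0]],
  ],
)

```text
clock: 27.5
ee_pos: [0.6369, 0.0175, 0.2036]
orientation: [[0.016, 0.105, -0.994], [0.002, -0.994, -0.105], [-1.0, -0.0, -0.016]]
force: [0.8, 0.1, 0.5]
width: 0.0682
```

```bash
python3 - <<'E'
from h import *
snap("wrist","w10")
E
python3 plan.py .423 -.262 .195 -174
```

```text
t 27.55 pos [0.6347 0.0175 0.1996] yaw -174.02 F [ 0.6  0.1 -0.2] w 0.0682 q6 -0.18
shift [0.0042 0.5118 0.4795] turn [-0.0002 -0.0058  0.0006] rows 7.0
```

View pics/w10.png

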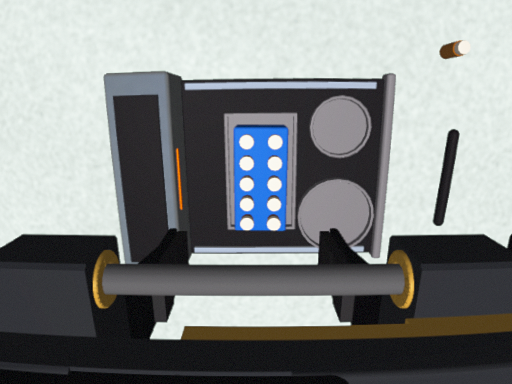

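The full rack sits flat and centred in the nest, at (261,178) inside the rim. Next is the wide bottle, with a quick wrist check of its cap.

Emit:
carry_out(
  moves=[
    [[-0.02,0.256,0.238,0,0,0],[-0.02,0.256,0.238,0,0,0],[-0.02,0.256,0.238,0,0,0],[-0.02,0.256,0.238,0,0,0],[-0.02,0.256,0.238,0,0,0]],
  ],
)

```text
clock: 28.05
ee_pos: [0.5249, -0.1247, 0.2043]
orientation: [[-0.002, 0.1, -0.995], [0.0, -0.995, -0.1], [-1.0, -0.0, 0.002]]
force: [0.9, 0.6, -0.1]
width: 0.0674
```

Emit:
carry_out(
  moves=[
    [[0,0.256,0.238,0,0,0],[0,0.256,0.238,0,0,0],[0,0.256,0.238,0,0,0],[0,0.256,0.238,0,0,0],[0,0.256,0.238,0,0,0]],
  ],
)

```text
clock: 28.55
ee_pos: [0.4208, -0.2635, 0.204]
orientation: [[-0.002, 0.1, -0.995], [0.001, -0.995, -0.1], [-1.0, -0.001, 0.002]]
force: [0.6, 0.3, 1.4]
width: 0.0677
```

Emit:
carry_out(
  moves=[
    [[0,0,0,0,0,0],[0,0,0,0,0,0]],
  ],
)

```text
clock: 28.75
ee_pos: [0.4233, -0.2615, 0.2046]
orientation: [[-0.001, 0.105, -0.994], [0.0, -0.994, -0.105], [-1.0, -0.0, 0.0]]
force: [-0.1, 0.4, 0.1]
width: 0.0677
```

```bash
python3 - <<'E'
from wr import *
caps("w11",(.138,.128))
E
python3 plan.py .423 -.2625 .11 -174
```

```text
[249.2057  63.9184] [ 230   43   39   43 1274] [array([ 0.4349, -0.3569]), array([ 0.4351, -0.3579])] [ 434.9 -356.9   24.8   24.4  -38.4]
[ 70.3665 142.9305] [  28   92   81  106 5108] [array([ 0.5525, -0.2947]), array([ 0.5578, -0.293 ])] [ 553.8 -292.9   70.2   46.3  -78.2]
[253.7474 202.9493] [ 228  176   53   55 2249] [array([ 0.4223, -0.2651]), array([ 0.4219, -0.2621])] [ 422.1 -264.7   39.7   36.6  -84. ]
t 28.8 pos [ 0.4234 -0.2614  0.2046] yaw -173.94 F [ 1.2 -0.3 -0.2] w 0.0678 q6 0.33
shift [0.1892 0.0022 0.0009] turn [0.0007 0.0003 0.0002] rows 1.9
```

Emit:
carry_out(
  moves=[
    [[0.06,0.002,0,0,0,0],[0.13,0.002,0,0,0,0],[0.18,0.002,0,0,0,0],[0.188,0.002,0,0,0,0],[0.188,0.002,0,0,0,0]],
  ],
)

```text
clock: 29.3
ee_pos: [0.4232, -0.2627, 0.1108]
orientation: [[-0.001, 0.106, -0.994], [-0.0, -0.994, -0.106], [-1.0, -0.0, 0.001]]
force: [0.2, -0.2, -0.8]
width: 0.0682
```

Emit:
carry_out(
  moves=[
    [[0,0,0,0,0,0],[0,0,0,0,0,0],[0,0,0,0,0,0],[0,0,0,0,0,0],[0,0,0,0,0,0]],
  ],
  fingers=25,
  force=35,
)

```text
clock: 29.8
ee_pos: [0.4229, -0.2634, 0.1115]
orientation: [[0.001, 0.104, -0.995], [-0.0, -0.995, -0.104], [-1.0, 0.0, -0.001]]
force: [0.2, 0.7, 1.9]
width: 0.0375
```

Emit:
carry_out(
  moves=[
    [[0,0,0,0,0,0],[-0.02,0,0,0,0,0],[-0.09,0,0,0,0,0],[-0.16,0,0,0,0,0],[-0.2,0,0,0,0,0]],
  ],
)

```text
clock: 30.3
ee_pos: [0.4232, -0.2636, 0.2138]
orientation: [[0.003, 0.104, -0.995], [-0.001, -0.995, -0.104], [-1.0, 0.001, -0.003]]
force: [1.0, -0.9, -2.3]
width: 0.0374
```

Emit:
carry_out(
  moves=[
    [[0,-0.036,-0.019,0,0,0],[0,-0.096,-0.05,0,0,0],[0,-0.162,-0.084,0,0,0],[0,-0.228,-0.118,0,0,0],[0,-0.294,-0.153,0,0,0]],
  ],
)

```text
clock: 30.8
ee_pos: [0.4829, -0.1077, 0.2109]
orientation: [[-0.001, 0.103, -0.995], [0.0, -0.995, -0.103], [-1.0, -0.001, 0.001]]
force: [0.3, -0.5, -3.4]
width: 0.0375
```

Emit:
carry_out(
  moves=[
    [[0,-0.066,-0.034,0,0,0],[0,-0.132,-0.068,0,0,0],[0,-0.198,-0.102,0,0,0],[0,-0.258,-0.134,0,0,0],[0,-0.306,-0.16,0,0,0]],
  ],
)

```text
clock: 31.3
ee_pos: [0.5469, 0.0531, 0.2106]
orientation: [[-0.002, 0.105, -0.994], [-0.0, -0.994, -0.105], [-1.0, -0.0, 0.002]]
force: [-0.4, -0.0, -3.5]
width: 0.0375
```

Emit:
carry_out(
  moves=[
    [[0,0,0,0,0,0],[0,0,0,0,0,0]],
  ],
)

```text
clock: 31.5
ee_pos: [0.5464, 0.0517, 0.2103]
orientation: [[-0.002, 0.105, -0.994], [-0.0, -0.994, -0.105], [-1.0, 0.0, 0.002]]
force: [-0.0, -0.7, -3.2]
width: 0.037
```

```bash
python3 plan.py .547 .0535 .128 -174; python3 - <<'E'
from h import *
snap("wrist","w12")
E
```

```text
t 31.5 pos [0.5464 0.0517 0.2103] yaw -173.98 F [-0.  -0.7 -3.2] w 0.037 q6 -0.28
shift [ 0.1647 -0.0034 -0.002 ] turn [ 0.0002  0.0016 -0.0001] rows 1.6
```

View pics/w12.png

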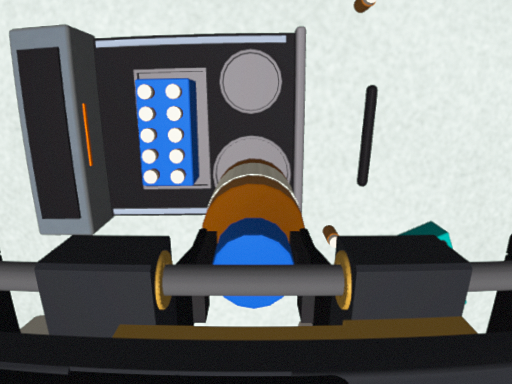

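The wide bottle hangs upright over the wide cup at (253,175), and the slim cup is free at (250,82). I'll lower it.

Emit:
carry_out(
  moves=[
    [[0.05,-0.003,-0.001,0,0,0],[0.1,-0.003,-0.001,0,0,0],[0.145,-0.003,-0.001,0,0,0],[0.16,-0.003,-0.001,0,0,0],[0.16,-0.003,-0.001,0,0,0]],
  ],
)

```text
clock: 32.05
ee_pos: [0.5465, 0.0519, 0.1302]
orientation: [[-0.003, 0.103, -0.995], [-0.001, -0.995, -0.103], [-1.0, 0.001, 0.003]]
force: [0.5, 0.4, -3.2]
width: 0.037
```

Emit:
carry_out(
  moves=[
    [[0.003,0,0,0,0,0],[0.006,0,0,0,0,0],[0.008,0,0,0,0,0],[0.008,0,0,0,0,0],[0.008,0,0,0,0,0]],
  ],
)

```text
clock: 32.55
ee_pos: [0.5476, 0.053, 0.1274]
orientation: [[0.001, 0.104, -0.995], [0.0, -0.995, -0.104], [-1.0, -0.0, -0.001]]
force: [-0.2, 0.6, -3.7]
width: 0.0375
```

Emit:
carry_out(
  moves=[
    [[0.003,0,0,0,0,0],[0.005,0,0,0,0,0],[0.007,0,0,0,0,0],[0.008,0,0,0,0,0],[0.008,0,0,0,0,0]],
  ],
)

```text
clock: 33.05
ee_pos: [0.5475, 0.0529, 0.1236]
orientation: [[0.0, 0.104, -0.995], [-0.0, -0.995, -0.104], [-1.0, 0.0, -0.0]]
force: [-1.7, -0.2, 1.2]
width: 0.0366
```

Emit:
carry_out(
  moves=[
    [[0,0,0,0,0,0],[0,0,0,0,0,0],[0,0,0,0,0,0],[0,0,0,0,0,0],[0,0,0,0,0,0]],
  ],
  fingers=75,
)

```text
clock: 33.55
ee_pos: [0.5476, 0.0529, 0.1231]
orientation: [[0.0, 0.104, -0.995], [0.0, -0.995, -0.104], [-1.0, -0.0, -0.0]]
force: [-0.1, -1.0, -0.6]
width: 0.0633
```

Emit:
carry_out(
  moves=[
    [[-0.04,0,0,0,0,0],[-0.1,0,0,0,0,0],[-0.16,0,0,0,0,0],[-0.16,0,0,0,0,0]],
  ],
)

```text
clock: 33.95
ee_pos: [0.5503, 0.0535, 0.2078]
orientation: [[0.01, 0.105, -0.994], [0.002, -0.994, -0.105], [-1.0, -0.001, -0.01]]
force: [0.1, 0.3, 1.5]
width: 0.0651
```

Emit:
carry_out(
  moves=[
    [[0,0.395,0.154,0,0,0],[0,0.395,0.154,0,0,0],[0,0.395,0.154,0,0,0],[0,0.395,0.154,0,0,0],[0,0.395,0.154,0,0,0]],
  ],
)

```text
clock: 34.45
ee_pos: [0.4894, -0.1548, 0.2025]
orientation: [[-0.001, 0.099, -0.995], [-0.0, -0.995, -0.099], [-1.0, -0.0, 0.001]]
force: [0.5, 0.1, 0.2]
width: 0.0652
```

Emit:
carry_out(
  moves=[
    [[0,0.396,0.155,0,0,0],[0,0.396,0.155,0,0,0],[0,0.396,0.155,0,0,0],[0,0.396,0.155,0,0,0],[0,0.396,0.155,0,0,0]],
  ],
)

```text
clock: 34.95
ee_pos: [0.4336, -0.3597, 0.2022]
orientation: [[-0.001, 0.1, -0.995], [-0.0, -0.995, -0.1], [-1.0, -0.0, 0.001]]
force: [-0.3, 0.3, -0.1]
width: 0.0652
```

Emit:
carry_out(
  moves=[
    [[0,0,0,0,0,0],[0,0,0,0,0,0]],
  ],
)

```text
clock: 35.15
ee_pos: [0.435, -0.3559, 0.2025]
orientation: [[-0.001, 0.104, -0.995], [0.001, -0.995, -0.104], [-1.0, -0.001, 0.001]]
force: [-0.3, 1.0, -0.7]
width: 0.0654
```

```bash
python3 - <<'E'
from wr import *
caps("w13",(.138,.128))
E
python3 plan.py .435 -.3565 .11 -174
```

```text
[ 79.0125 209.6703] [  42  183   71   53 2566] [array([ 0.5585, -0.3415]), array([ 0.5636, -0.3377])] [ 560.9 -340.    46.9   39.1   11.3]
[251.9214 203.7517] [ 234  183   37   42 1196] [array([ 0.4354, -0.359 ]), array([ 0.4351, -0.356 ])] [ 435.4 -358.9   29.9   25.3  -84. ]
t 35.2 pos [ 0.4353 -0.3554  0.2028] yaw -173.96 F [-0.8 -1.  -0.5] w 0.065 q6 0.5
shift [0.1855 0.0022 0.0007] turn [0.0004 0.0002 0.0003] rows 1.9
```

Emit:
carry_out(
  moves=[
    [[0.06,0.003,0,0,0,0],[0.13,0.003,0,0,0,0],[0.175,0.003,0,0,0,0],[0.186,0.003,0,0,0,0],[0.186,0.003,0,0,0,0]],
  ],
)

```text
clock: 35.7
ee_pos: [0.4355, -0.3569, 0.1098]
orientation: [[-0.001, 0.106, -0.994], [0.0, -0.994, -0.106], [-1.0, -0.0, 0.001]]
force: [-0.3, 0.1, 0.1]
width: 0.0652
```

Emit:
carry_out(
  moves=[
    [[0,0,0,0,0,0],[0,0,0,0,0,0],[0,0,0,0,0,0],[0,0,0,0,0,0],[0,0,0,0,0,0]],
  ],
  fingers=15,
  force=28,
)

```text
clock: 36.2
ee_pos: [0.4352, -0.3581, 0.1104]
orientation: [[0.001, 0.104, -0.995], [-0.0, -0.995, -0.104], [-1.0, 0.0, -0.001]]
force: [-1.0, 0.0, -0.4]
width: 0.033
```

Emit:
carry_out(
  moves=[
    [[0,0,0,0,0,0],[0,0,0,0,0,0],[0,0,0,0,0,0]],
  ],
)

```text
clock: 36.5
ee_pos: [0.4353, -0.3581, 0.1102]
orientation: [[0.0, 0.104, -0.995], [-0.0, -0.995, -0.104], [-1.0, 0.0, -0.0]]
force: [0.3, 0.2, 1.2]
width: 0.025
```

Emit:
carry_out(
  moves=[
    [[-0.02,0,0,0,0,0],[-0.09,0,0,0,0,0],[-0.16,0,0,0,0,0],[-0.2,0,0,0,0,0],[-0.2,0,0,0,0,0]],
  ],
)

```text
clock: 37.0
ee_pos: [0.4365, -0.3589, 0.2137]
orientation: [[0.006, 0.104, -0.995], [-0.003, -0.995, -0.104], [-1.0, 0.004, -0.006]]
force: [0.2, -0.9, -2.8]
width: 0.0254
```

Emit:
carry_out(
  moves=[
    [[0,-0.036,-0.018,0,0,0],[0,-0.096,-0.049,0,0,0],[0,-0.162,-0.082,0,0,0],[0,-0.228,-0.116,0,0,0],[0,-0.294,-0.15,0,0,0]],
  ],
)

```text
clock: 37.5
ee_pos: [0.4934, -0.2023, 0.2081]
orientation: [[-0.004, 0.103, -0.995], [0.001, -0.995, -0.103], [-1.0, -0.002, 0.004]]
force: [0.6, -0.7, -2.5]
width: 0.0251
```

Emit:
carry_out(
  moves=[
    [[0,-0.066,-0.034,0,0,0],[0,-0.132,-0.067,0,0,0],[0,-0.198,-0.1,0,0,0],[0,-0.258,-0.131,0,0,0],[0,-0.31,-0.158,0,0,0]],
  ],
)

```text
clock: 38.0
ee_pos: [0.556, -0.0399, 0.2079]
orientation: [[-0.004, 0.104, -0.995], [0.0, -0.995, -0.104], [-1.0, -0.001, 0.004]]
force: [1.0, 0.9, -2.7]
width: 0.0252
```

Emit:
carry_out(
  moves=[
    [[0,0,0,0,0,0],[0,0,0,0,0,0]],
  ],
)

```text
clock: 38.2
ee_pos: [0.5557, -0.0411, 0.2082]
orientation: [[-0.004, 0.105, -0.994], [-0.0, -0.994, -0.105], [-1.0, -0.0, 0.004]]
force: [0.0, -1.5, -2.3]
width: 0.0253
```

```bash
python3 plan.py .5565 -.0406 .13 -174; python3 - <<'E'
from h import *
a=snap("wrist","w14");b=snap("side","s14")
cv2.imwrite("pics/c14.png",np.hstack([a[:,:,::-1],b[90:282,180:380,::-1].repeat(2,0)[:, :]]))
E
```

```text
t 38.2 pos [ 0.5557 -0.0411  0.2082] yaw -173.97 F [ 0.  -1.5 -2.3] w 0.0253 q6 -0.11
shift [ 0.1563 -0.0009 -0.0023] turn [0.0003 0.0026 0.0001] rows 1.6
```

View pics/c14.png

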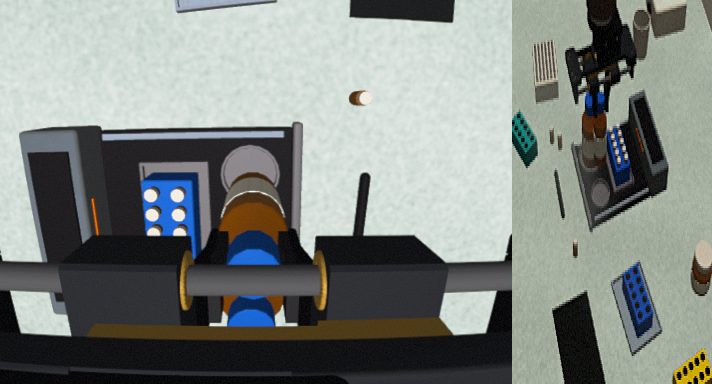

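The slim bottle is upright and over its cup at (250,175); the empty rack is still flat in the tray. I'll lower it.

Emit:
carry_out(
  moves=[
    [[0.05,-0.001,-0.001,0,0,0],[0.1,-0.001,-0.001,0,0,0],[0.145,-0.001,-0.001,0,0,0],[0.158,-0.001,-0.001,0,0,0],[0.158,-0.001,-0.001,0,0,0]],
  ],
)

```text
clock: 38.8
ee_pos: [0.5564, -0.042, 0.1302]
orientation: [[-0.003, 0.103, -0.995], [-0.001, -0.995, -0.103], [-1.0, 0.0, 0.003]]
force: [0.3, -0.1, -1.8]
width: 0.0252
```

Emit:
carry_out(
  moves=[
    [[0.003,0,0,0,0,0],[0.006,0,0,0,0,0],[0.007,0,0,0,0,0],[0.007,0,0,0,0,0],[0.007,0,0,0,0,0]],
  ],
)

```text
clock: 39.3
ee_pos: [0.5575, -0.041, 0.128]
orientation: [[0.001, 0.104, -0.995], [0.0, -0.995, -0.104], [-1.0, -0.0, -0.001]]
force: [1.1, -0.2, -3.2]
width: 0.0251
```

Emit:
carry_out(
  moves=[
    [[0.002,0,0,0,0,0],[0.004,0,0,0,0,0],[0.005,0,0,0,0,0],[0.005,0,0,0,0,0]],
  ],
)

```text
clock: 39.7
ee_pos: [0.5572, -0.0411, 0.1249]
orientation: [[-0.0, 0.104, -0.995], [-0.0, -0.995, -0.104], [-1.0, 0.0, 0.0]]
force: [0.3, 1.0, -2.3]
width: 0.0251
```

Emit:
carry_out(
  moves=[
    [[0.002,0,0,0,0,0],[0.004,0,0,0,0,0],[0.006,0,0,0,0,0],[0.006,0,0,0,0,0]],
  ],
)

```text
clock: 40.1
ee_pos: [0.5575, -0.041, 0.1223]
orientation: [[0.0, 0.104, -0.995], [-0.0, -0.995, -0.104], [-1.0, 0.0, -0.0]]
force: [0.1, 0.1, -0.8]
width: 0.0252
```

Emit:
carry_out(
  moves=[
    [[0.001,0,0,0,0,0],[0.002,0,0,0,0,0],[0.002,0,0,0,0,0]],
  ],
)

```text
clock: 40.4
ee_pos: [0.5578, -0.041, 0.1222]
orientation: [[0.002, 0.105, -0.995], [-0.0, -0.995, -0.105], [-1.0, 0.0, -0.001]]
force: [-0.8, 1.3, 5.5]
width: 0.0253
```

Emit:
carry_out(
  moves=[
    [[0,0,0,0,0,0],[0,0,0,0,0,0],[0,0,0,0,0,0],[0,0,0,0,0,0],[0,0,0,0,0,0]],
  ],
  fingers=75,
)

```text
clock: 40.9
ee_pos: [0.5572, -0.0411, 0.1208]
orientation: [[-0.0, 0.104, -0.995], [-0.0, -0.995, -0.104], [-1.0, 0.0, 0.0]]
force: [-0.1, -0.5, 0.1]
width: 0.0573
```

Emit:
carry_out(
  moves=[
    [[-0.04,0,0,0,0,0],[-0.1,0,0,0,0,0],[-0.18,0,0,0,0,0],[-0.26,0,0,0,0,0],[-0.3,0,0,0,0,0]],
  ],
)

```text
clock: 41.4
ee_pos: [0.5587, -0.0411, 0.2752]
orientation: [[0.006, 0.104, -0.995], [0.0, -0.995, -0.104], [-1.0, 0.001, -0.006]]
force: [0.6, -0.3, -0.3]
width: 0.0653
```

Emit:
carry_out(
  moves=[
    [[0,0.3,0.2,0,0,0],[0,0.3,0.2,0,0,0],[0,0.3,0.2,0,0,0],[0,0.3,0.2,0,0,0],[0,0.3,0.2,0,0,0]],
  ],
)

```text
clock: 41.9
ee_pos: [0.4715, -0.2032, 0.2712]
orientation: [[-0.0, 0.099, -0.995], [-0.0, -0.995, -0.099], [-1.0, 0.0, 0.0]]
force: [0.4, -0.3, -0.1]
width: 0.0657
```

Emit:
carry_out(
  moves=[
    [[0,0.2,0.2,0,0,0],[0,0.2,0.2,0,0,0],[0,0.2,0.2,0,0,0],[0,0.2,0.2,0,0,0],[0,0.2,0.2,0,0,0]],
  ],
)

```text
clock: 42.4
ee_pos: [0.3842, -0.3108, 0.271]
orientation: [[0.0, 0.102, -0.995], [0.0, -0.995, -0.102], [-1.0, -0.0, -0.0]]
force: [0.4, -0.2, -0.4]
width: 0.0656
```

```bash
python3 - <<'E'
from plan import *
st();a=snap("side","s15");b=snap("top","t15")
r=lambda i:cv2.resize(i[:,:,::-1],None,fx=2,fy=2,interpolation=cv2.INTER_CUBIC)
cv2.imwrite("pics/c15.png",np.hstack([r(a[90:290,190:390]),r(b[80:280,190:390])]))
E
```

```text
t 42.4 pos [ 0.3842 -0.3108  0.271 ] yaw -174.12 F [ 0.4 -0.2 -0.4] w 0.0656 q6 0.45
```

View pics/c15.png

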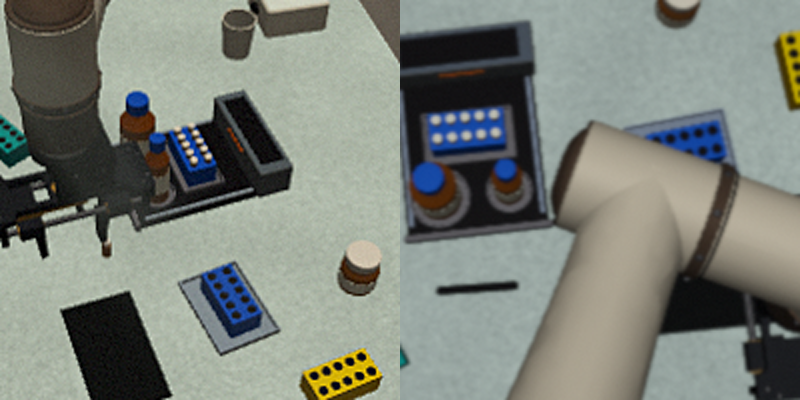

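Both bottles stand in their own cups, with caps at (430,178) and (506,170) in the top crop. The full rack is in the nest, the empty rack is flat in the tray, and the arm is clear. I'll hand in.

```bash
python3 -c "
from rig import ctrl
print(ctrl.hand_in())"
```

```text
the job is handed in; nothing more can be done
None
```

The rack change is done and handed in at about 42 s of the 136 s allowed. The hand-in gave no verdict.

- **Sequence:** I stood the slim bottle and then the wide one on the mat, laid the empty rack in the tray, and seated the full rack in the nest. Then I put the wide bottle and the slim bottle back in their own cups. Both stayed on the mat while the racks were moved.
- **Placing:** each thing was lowered until the force reading showed it had touched down, within about 1 mm of the height I expected. The force readings at the end of each move stayed below about 10 N.
- **Last checks:** the final side and top pictures show both bottles upright in the right cups, the full rack flat in the nest, and the empty rack flat in the tray. The gripper is open and touching nothing.
- **Disagreements:** none of my checks failed. Some first network guesses for the nest and cups were 1 to 3 cm off or confused with other things, so I used the wrist-camera measurements instead.

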